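# Nudge the paint cake back into its well

## Robot

A 6-joint arm with a two-finger parallel gripper is mounted at the origin on the work surface. World frame = base frame: x ahead of the robot, y to its left, z up, the work surface at z = 0. Lengths are in m, angles in rad, forces in N, time in s.
With the tool pointing down it reaches from about 0.25 to 0.775 m from the base axis. Payload 4 kg.
Tool frame: the origin (TCP) lies between the finger pads; the fingertips stand 8 mm ahead of it and the grasp point (between the pads) lies 11 mm behind it (manip.tip_reach is the distance from the TCP to the fingertips, in m); z points along the fingers, x is the direction in which the jaws open and shut, and the axes are right-handed (so a half turn about z gives the same grasp; the last joint's range is limited). The gripper opens to 85 mm and grips with 20 to 120 N. Pads are 22 mm wide; open, the fingers measure 114 mm over their backs; the gripper's body (76 mm by 85 mm) begins 54 mm behind the grasp point. The pads swing forward as they close: fully open they stand 13 mm farther back than shut.
Start: joints at [-1.424, 0.087, 1.371, -0, 1.684, -0.103], TCP at [0.136, -0.533, 0.239] pointing down, gripper open.
Joint ranges: [-3.1, 3.1], [-0.76, 2.03], [0.27, 2.55], [-1.08, 4.22], [0.17, 2.65], [-2.57, 2.57]. Speed limits (rad/s): [2.79, 2.79, 3.14, 3.14, 3.14, 3.14].

## Interface

Orientations are given as a unit quaternion [w, x, y, z].
In Python, from rig import manip gives the robot as it stands.
- The arm moves only by the tool move_arm, never from a script. Its argument "moves" is a list of rows, each a list of 4 numbers: the shift along the tool's x, y, z in mm, then the turn about the tool's z in rad. In form: [[x, y, z, turn], ...]. A call has 1 to 8 rows; each row is the pose to reach, as a shift and turn from the pose commanded when the call began, along the tool's axes at that moment; what a row does not reach only later rows make up. A row lasts 1/12 s, in which the tool goes at most 41.7 mm and 7.16 degrees, less where a joint would pass 70% of its speed; a pose out of reach is approached as far as the arm can. A call with a gripper value outside its range is refused whole. "fingers" is the closure, from -1 (fully open) to 1 (shut), so that 0 is half open, set as the call begins (left out, the last holds). The fingers move at their own pace and stop on an object; "force" is the grip in N (left out, the last holds). Time passes only in rows, so rows that repeat a pose let the fingers close. It gives the time, the measured TCP pose, the force and the opening at its end, in the units of the state.
- manip.get_obs(): the state, without advancing time (a new reading comes with each control period).
- manip.read_camera(name): name is "scene" or "top"; returns a dict with "frame" (384x512x3 uint8, red, green, blue), "fx", "fy", "cx", "cy" (pixels), "T" (4x4, takes a point from camera to world coordinates). Camera axes: x right, y down, z forward; pixel columns grow to the right and rows downward; lengths in m; the calibration is good to about 2 mm. A picture is of the moment at which its call begins. There is no depth.
- manip.hand_in(): hands the job in, once; it reports no verdict.
The state is a dict: "time": time; "q": joint angles; "dq": joint speeds; "joint_torque": joint torques, N m; "ee_pos": TCP position; "tool_rot": TCP orientation; "force": force on the tool from outside, world axes, zero at the start; "torque": the same for the moment, N m; "grip_width": finger opening in m.
Only numpy, scipy, OpenCV 4.12 (cv2) and the standard library are available. Lean on these libraries where they do the work, as an engineer would, in place of code of your own. Each camera call takes 0.05 s, during which the arm holds its last target. There are 200 camera calls.

## Task

The blue paint cake has been left on the palette's mixing field. With your fingertips, push it gently across the palette, flat on its face, and over the rim of the one empty well (the well stained blue) until it drops in and lies flat on the bottom. The cake is brittle: do not pinch it, lift it or stand it on edge, leave the other cakes in their wells, and do not disturb the things around the palette.

Things in the scene. Friction and masses are not known exactly. Their poses are not given: they have to be found in the camera images.
- palette: White glazed palette, 206 x 286 mm, fixed. Origin: centre of its underside, on the table. y runs along the row of wells, x from the mixing field to the wells, z up. Flat deck 16 mm above the table; a 5 mm wide lip round the outer edge stands 3 mm above the deck. Four wells centred at x = 58, y = -99, -33, 33, 99 mm. The deck from x = -98 mm up to the wells is the flat mixing field. Turned up to 0.4 rad from the world axes.
- blue_cake_centre (a point): Centre, half-way up, of the loose blue paint cake: a disc 55 mm in diameter, 14 mm thick, about 55 g, lying flat on the mixing field, with a paler round patch on top. On the deck this centre is 23 mm above the table; lying on the bottom of a well it is 12 mm above the table, the cake's top 3 mm proud of the deck.
- empty_well (a point): Centre of the mouth of the one empty well, at deck level, 16 mm above the table. Its bottom is stained blue. All wells are round, 60 mm in diameter, 11 mm deep, with a 1 mm chamfer at the rim. Which of the four is empty varies.
- yellow_cake: Yellow paint cake of the same size, lying in one of the other wells, 3 mm proud of the deck. Origin: centre of its underside, 5 mm above the table.
- red_cake: Red paint cake, the same, in another well. Origin: centre of its underside.
- umber_cake: Dark brown paint cake, the same, in another well. Origin: centre of its underside.
- brush_pot: Blue pot, 78 mm in diameter and 100 mm high, with seven brushes standing in it to about 220 mm, on the table to the left (+y) of the palette. Origin: centre of its underside.
- medium_bottle: Amber glass bottle with a black cap, 52 mm in diameter, 125 mm high, on the table to the right (-y) of the palette. Origin: centre of its underside.
- paint_pot: Yellow lidded paint pot, 68 mm in diameter, 70 mm high, on the table to the right (-y) of the palette, nearer the robot. Origin: centre of its underside.
- paint_tube: Aluminium paint tube with a green band and white cap, about 131 mm long, 21 mm high, lying on the table beyond the wells. Origin: under its middle; its x axis points to the cap.
- flat_brush: Brush, 200 mm long, lying on the table beyond the wells. Origin: under its middle; its x axis points along it.
There are look-alikes about, which are no part of the job. Of the things like the part that bears blue_cake_centre, leave any that is turquoise; of the rest the smaller one is meant.

How it is judged:
At the end, for the whole second after the job is handed in: The blue cake lies at rest in the empty well: centre within 5 mm of the well's centre seen from above and at least 2 mm below deck level (4 mm when fully home), face level within 0.06 rad (horizontal distance between blue_cake_centre and empty_well below 0.005 m and z of blue_cake_centre in the frame of empty_well below -0.002 m and angle between blue_cake_centre's own z axis and vertical below 0.06 rad and linear speed of blue_cake below 0.01 m/s); the robot touches nothing.
It fails at once if the blue cake is lifted (its centre more than 10 mm above its height on the deck) (height (world z) of blue_cake_centre above 0.033 m).
It fails at once if the blue cake is tipped by more than 0.5 rad (angle between blue_cake_centre's own z axis and vertical above 0.5 rad).
It fails at once if the blue cake is pinched or pushed with more than 20 N (contact force between the fingers and blue_cake above 20 N).
It fails at once if another cake is lifted or shifted out of its well (more than 8 mm) (distance of any of yellow_cake, red_cake, umber_cake from where it was at the start of the episode above 0.008 m).
It fails at once if a thing around the palette is moved by more than 15 mm (distance of any of brush_pot, medium_bottle, paint_pot, paint_tube, flat_brush from where it was at the start of the episode above 0.015 m).
It also fails if it takes over 54 s, if anything falls off the work surface, if the arm or the gripper's body presses on something with over 40 N, if the wrist force passes 120 N, or if a joint passes its speed limit or range.

## Working session

There is one attempt and no reset: what is moved stays moved. The work goes in short steps, Python scripts to look and compute and a tool call to move; the robot and the scene stay as the last step left them, time stands still between calls to the robot, and variables do not carry over. Pictures are saved under pics/ and viewed, about 8 in all and at most 12, crops included, and the job is handed in when it is done.

Besides the shell and the picture viewer there is one more tool, called after "Call:" as a command line: name --pt "numbers of a row" for each row, then --argument value for the rest. move_arm: Moves the arm, as the interface text tells. Its arguments: {"type":"object","properties":{"moves":{"type":"array","items":{"type":"array","items":{"type":"number"}}},"fingers":{"type":"number"},"force":{"type":"number"}},"required":["moves"]}

```bash
mkdir -p pics
cat > h.py <<'E'
import numpy as np, cv2
from rig import manip
def shot(n,f,crop=None,s=1):
    c=manip.read_camera(n); im=c["frame"][:,:,::-1]
    np.savez('pics/'+f+'.npz',**{k:c[k] for k in c})
    if crop: im=im[crop[1]:crop[3],crop[0]:crop[2]]
    cv2.imwrite('pics/'+f+'.png',cv2.resize(im,None,fx=s,fy=s,interpolation=cv2.INTER_CUBIC)); return c
def p2w(c,u,v,z):
    T=np.array(c["T"]); d=T[:3,:3]@np.array([(u-c["cx"])/c["fx"],(v-c["cy"])/c["fy"],1]); o=T[:3,3]
    return o+d*(z-o[2])/d[2]
def w2p(c,p):
    T=np.array(c["T"]); q=T[:3,:3].T@(np.array(p)-T[:3,3]); return c["fx"]*q[0]/q[2]+c["cx"],c["fy"]*q[1]/q[2]+c["cy"]
E
python3 - <<'E'
from h import *
c=shot("top","t0",s=1.5); print(c["T"],c["fx"],c["cx"],c["cy"]); shot("scene","s0",s=1.5)
print(manip.get_obs())
E
```

```text
[[ 0.0166843  -0.98888312  0.14775594  0.39609391]
 [-0.99984642 -0.01729376 -0.00284094  0.02327618]
 [ 0.00536462 -0.14768585 -0.98901977  0.96863843]
 [ 0.          0.          0.          1.        ]] 464.7097459819736 249.2535030198168 195.42058132800238
{'time': 0.1, 'q': array([-1.42407114e+00,  8.79138074e-02,  1.37213074e+00, -3.33006462e-05,
        1.68360367e+00, -1.03091883e-01]), 'dq': array([-0.00029457, -0.00086093, -0.00433745, -0.00044522, -0.00048534,
        0.00087464]), 'joint_torque': array([ 2.24469615e-03, -3.53014433e+01, -3.14219213e+01, -9.17413695e-05,
        7.98722991e-03,  1.68285879e-07]), 'ee_pos': array([ 0.13589972, -0.53249216,  0.23822427]), 'tool_rot': array([-6.98774163e-04,  7.89690380e-01, -6.13504724e-01, -7.53876902e-04]), 'force': array([ 0.44914253, -0.02978073,  0.1588875 ]), 'torque': array([-0.04497981,  0.03711929, -0.04290187]), 'grip_width': 0.08553611594253173}
```

View pics/t0.png

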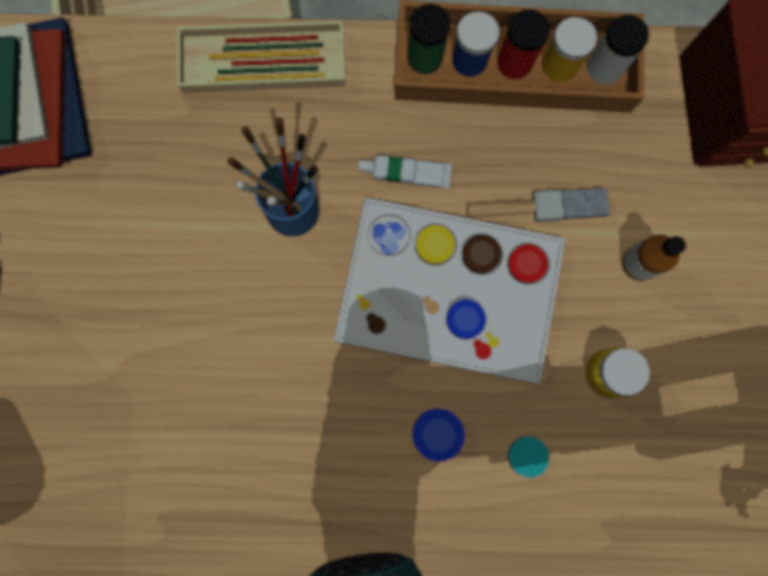

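View pics/s0.png

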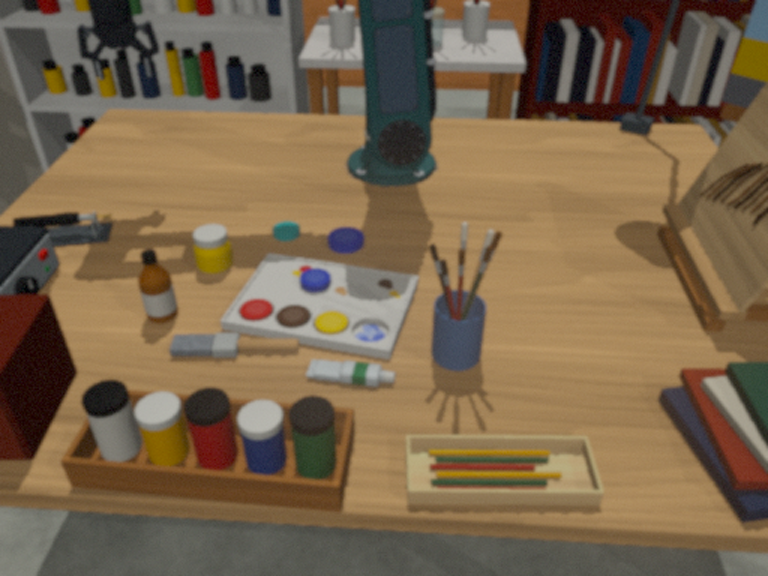

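Top view, in viewed pixels: the blue disc on the palette is at (466,318), a larger dark-blue disc on the table at (438,435), and a turquoise disc at (528,457). The one on the palette fits: it isn't turquoise, it's the smaller blue disc, and it has the paler patch. The empty, blue-stained well is at (390,235). I'll confirm with a crop and measure.

```bash
cat >> h.py <<'E'
from scipy.optimize import least_squares
def blob(im,lo,hi,box):
    h=cv2.cvtColor(im,cv2.COLOR_RGB2HSV); m=cv2.inRange(h,np.array(lo),np.array(hi)); k=np.zeros_like(m)
    x0,y0,x1,y1=box; k[y0:y1,x0:x1]=m[y0:y1,x0:x1]
    n,l,s,c=cv2.connectedComponentsWithStats(k); 
    i=1+np.argmax(s[1:,4]); cn=cv2.findContours((l==i).astype('uint8'),0,1)[0][0]
    e=cv2.fitEllipse(cv2.convexHull(cn)); return e[0],e[1],s[i,4]
E
python3 - <<'E'
from h import *
c=np.load('pics/t0.npz'); im=c["frame"]
Y=blob(im,(20,120,60),(35,255,255),(270,140,310,180)); B=blob(im,(105,130,40),(130,255,255),(285,185,345,240))
R=blob(im,(0,120,60),(8,255,255),(330,155,375,195))
U=blob(im,(0,60,0),(20,255,110),(300,150,342,188))
for n,b in zip("YURB",(Y,U,R,B)): print(n,b,p2w(c,*b[0],.030 if n=="B" else .019).round(4))
# palette rigid fit: white mask min-area rect
h=cv2.cvtColor(im,cv2.COLOR_RGB2HSV)
corn=[(366,199),(565,239),(541,382),(335,342)]
W=np.array([p2w(c,u/1.5,v/1.5,.019)[:2] for u,v in corn]); print(W)
M=np.array([[103,143],[103,-143],[-103,-143],[-103,143]])/1e3
M2=np.array([[58,33],[58,-33],[58,-99]])/1e3
P2=np.array([p2w(c,*b[0],.019)[:2] for b in (Y,U,R)])
def f(p):
    a=p[2];Rm=np.array([[np.cos(a),-np.sin(a)],[np.sin(a),np.cos(a)]])
    return np.r_[((M@Rm.T+p[:2])-W).ravel(),2*((M2@Rm.T+p[:2])-P2).ravel()]
s=least_squares(f,[.45,-.05,0]);print(s.x,(s.fun*1e3).round(1))
a=s.x[2];Rm=np.array([[np.cos(a),-np.sin(a)],[np.sin(a),np.cos(a)]])
w=Rm@[.058,.099]+s.x[:2];b=p2w(c,*B[0],.03)[:2]
print("well",w,"cake",b,"cake in pal",Rm.T@(b-s.x[:2]),"vec",w-b,np.hypot(*(w-b)))
cv2.imwrite('pics/c0.png',cv2.resize(im[120:330,215:385,::-1],None,fx=2.8,fy=2.8,interpolation=cv2.INTER_CUBIC))
E
```

```text
Y ((289.8448486328125, 162.45591735839844), (25.25869369506836, 25.275653839111328), np.int32(514)) [ 0.6091 -0.0631  0.019 ]
U ((320.6651611328125, 168.80397033691406), (24.28022575378418, 24.80913734436035), np.int32(485)) [ 0.5967 -0.1274  0.019 ]
R ((351.7118225097656, 175.2550506591797), (25.212190628051758, 25.60594367980957), np.int32(487)) [ 0.5841 -0.1921  0.019 ]
B ((310.3237609863281, 212.27438354492188), (25.148012161254883, 25.257396697998047), np.int32(511)) [ 0.5039 -0.1041  0.03  ]
[[ 0.67154325  0.0338565 ]
 [ 0.61900959 -0.24489077]
 [ 0.42032423 -0.20763895]
 [ 0.46971278  0.07240298]]
[ 0.54547053 -0.08506459 -0.18219926] [ 1.1  3.   1.8  0.5 -2.1  0.6  0.4  1.8 -1.2 -0.1 -0.3 -1.2  0.9 -1.8]
well [0.62044858 0.00178753] cake [ 0.5038599  -0.10411853] cake in pal [-0.03746943 -0.0262781 ] vec [0.11658868 0.10590606] 0.15750877548596484
```

View pics/c0.png

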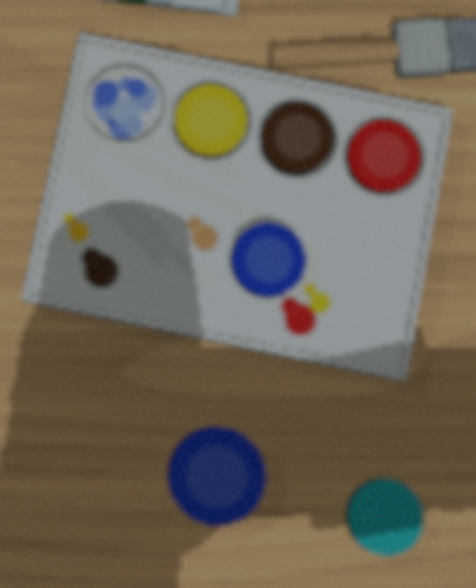

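The crop confirms it: the blue cake with its paler patch is at (268,258) and the stained empty well at (124,103) in the crop. In the palette frame the cake is at (-37,-26) and the well at (58,99).

A direct push would clip the proud yellow cake. So I'll push along +y to y=99 and then along +x into the well, with the half-closed fingertips as a two-point cradle.

Call:
move_arm --pt "-280 -442 0 -1.139" --pt "-280 -442 0 -1.139" --pt "-280 -442 0 -1.139" --pt "-280 -442 0 -1.139" --pt "-280 -442 0 -1.139" --pt "-280 -442 0 -1.139" --pt "-280 -442 0 -1.139" --pt "-280 -442 0 -1.139" --fingers 0.3 --force 20

```text
time: 0.77
ee_pos: [0.3655, -0.2886, 0.239]
tool_rot: [-0.0, 0.988, -0.157, -0.0]
force: [0.4, -0.9, 0.6]
grip_width: 0.0298
```

```bash
cat >> h.py <<'E'
PC=np.array([.5455,-.0851]); PA=-.1822
Rm=np.array([[np.cos(PA),-np.sin(PA)],[np.sin(PA),np.cos(PA)]])
from scipy.spatial.transform import Rotation
def rel(pal=None,z=None,psi=None,tcp=None):
    o=manip.get_obs(); w,x,y,zz=o["tool_rot"]; R=Rotation.from_quat([x,y,zz,w]).as_matrix()
    p=np.array(o["ee_pos"]); t=p.copy()
    if pal is not None: t[:2]=Rm@np.array(pal)/1e3+PC
    if z is not None: t[2]=z/1e3
    cur=np.arctan2(R[1,0],R[0,0]); d=0 if psi is None else -(np.arctan2(np.sin(psi-cur),np.cos(psi-cur)))
    print("t",round(o["time"],2),"pal",(Rm.T@(p[:2]-PC)*1e3).round(1),"z",round(p[2]*1e3,1),"psi-PA",round(cur-PA,3),"F",o["force"].round(1),"w",round(o["grip_width"]*1e3,1),"move",(R.T@(t-p)*1e3).round(1),"turn",round(d,3), "tilt",R[2,2].round(4))
E
python3 -c "
from h import *
rel((-37,-75),120,PA); print(manip.tip_reach)"
```

```text
t 0.77 pal [-140.1 -232.7] z 239.0 psi-PA -0.133 F [ 0.4 -0.9  0.6] w 29.8 move [  81.4 -170.   119. ] turn -0.133 tilt -1.0
0.008
```

Call:
move_arm --pt "81 -170 0 -0.133" --pt "81 -170 0 -0.133" --pt "81 -170 0 -0.133" --pt "81 -170 0 -0.133" --pt "81 -170 0 -0.133" --pt "81 -170 100 -0.133" --pt "81 -170 160 -0.133" --pt "81 -170 180 -0.133"

```text
time: 1.43
ee_pos: [0.4959, -0.1541, 0.1132]
tool_rot: [0.0, 0.996, -0.093, 0.001]
force: [1.5, 0.1, -0.7]
grip_width: 0.0298
```

```bash
python3 -c "
from h import *
rel((-37,-75),50,PA); shot('scene','s1',(130,130,330,260),3.5)"
```

```text
t 1.43 pal [-36.3 -76.8] z 113.2 psi-PA -0.004 F [ 1.5  0.1 -0.7] w 29.8 move [-0.8 -1.8 63.2] turn -0.004 tilt -1.0
```

View pics/s1.png

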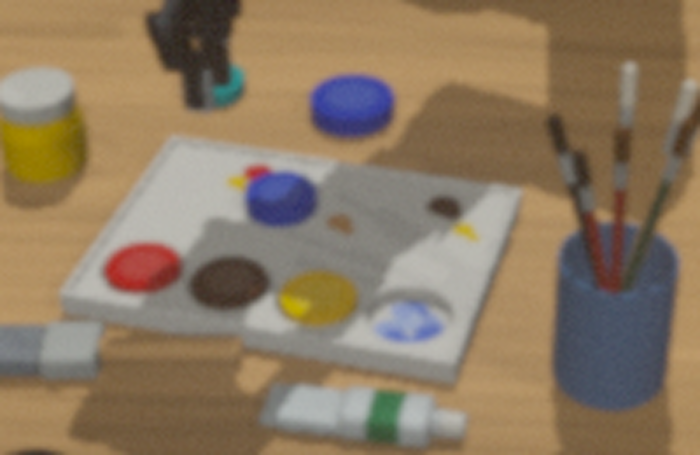

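The fingers at (205,90) hang above the mixing field, behind the cake at (282,198). I'll descend and feel for the deck.

Call:
move_arm --pt "-1 -2 40 0" --pt "-1 -2 70 0" --pt "-1 -2 79 0" --pt "-1 -2 82 0" --pt "-1 -2 83 0" --pt "-1 -2 83 0" --pt "-1 -2 83 0"

```text
time: 2.07
ee_pos: [0.4965, -0.1535, 0.0341]
tool_rot: [0.001, 0.996, -0.094, 0.002]
force: [0.4, -0.1, -1.3]
grip_width: 0.0299
```

Call:
move_arm --pt "0 0 1 0" --pt "0 0 2 0" --pt "0 0 3 0" --pt "0 0 3 0" --pt "0 0 3 0" --pt "0 0 3 0"

```text
time: 2.57
ee_pos: [0.4945, -0.1526, 0.0283]
tool_rot: [0.0, 0.996, -0.094, -0.0]
force: [0.8, -0.4, -0.0]
grip_width: 0.0297
```

```bash
python3 -c "
from h import *
rel((-37,-75),27,PA)"
```

```text
t 2.57 pal [-37.9 -75.6] z 28.3 psi-PA -0.006 F [ 0.8 -0.4 -0. ] w 29.7 move [ 0.9 -0.6  1.3] turn -0.006 tilt -1.0
```

Call:
move_arm --pt "0 0 1 0" --pt "0 0 2 0" --pt "0 0 2 0" --pt "0 0 2 0"

```text
time: 2.9
ee_pos: [0.4945, -0.1525, 0.0261]
tool_rot: [-0.0, 0.996, -0.094, -0.0]
force: [-0.1, 0.8, -0.2]
grip_width: 0.0299
```

```bash
python3 -c "
from h import *
rel((-37,-75),27,PA); shot('scene','s2',(130,130,330,260),3.5)"
```

```text
t 2.9 pal [-38.  -75.5] z 26.1 psi-PA -0.006 F [-0.1  0.8 -0.2] w 29.9 move [ 1.  -0.6 -0.9] turn -0.006 tilt -1.0
```

View pics/s2.png

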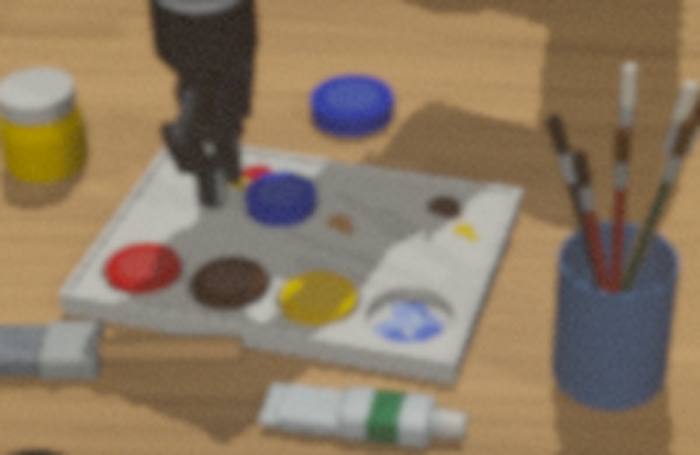

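The fingertips are just above the deck behind the cake, at (210,195) in the crop, and nothing is touched. Next I lift 1.5 mm and push gently along palette +y, which is tool −y.

Call:
move_arm --pt "0.5 0 -1.5 0" --pt "0.5 -4 -1.5 0" --pt "0.5 -8 -1.5 0" --pt "0.5 -12 -1.5 0" --pt "0.5 -16 -1.5 0" --pt "0.5 -20 -1.5 0" --pt "0.5 -24 -1.5 0" --pt "0.5 -28 -1.5 0"

```text
time: 3.62
ee_pos: [0.5004, -0.1247, 0.0278]
tool_rot: [0.0, 0.996, -0.094, 0.0]
force: [-0.0, 0.1, -0.1]
grip_width: 0.0301
```

Call:
move_arm --pt "0 -4 0 0" --pt "0 -8 0 0" --pt "0 -12 0 0" --pt "0 -16 0 0" --pt "0 -20 0 0" --pt "0 -24 0 0" --pt "0 -28 0 0" --pt "0 -32 0 0"

```text
time: 4.28
ee_pos: [0.5064, -0.0934, 0.0278]
tool_rot: [0.0, 0.996, -0.094, -0.0]
force: [0.9, -1.1, 0.4]
grip_width: 0.0297
```

```bash
cat >> h.py <<'E'
def cake(z=.030):
    c=manip.read_camera("top"); b=blob(c["frame"],(105,130,40),(130,255,255),(225,140,360,240)); w=p2w(c,*b[0],z)[:2]
    print("cake pal",(Rm.T@(w-PC)*1e3).round(1),np.round(b[1],1),b[2]); return c
E
python3 -c "
from h import *
rel((-37,65),27,PA); c=cake(); cv2.imwrite('pics/t1.png',cv2.resize(c['frame'][110:260,215:385,::-1],None,fx=3.5,fy=3.5))"
```

```text
t 4.28 pal [-37.  -15.2] z 27.8 psi-PA -0.006 F [ 0.9 -1.1  0.4] w 29.7 move [ -0.5 -80.2   0.8] turn -0.006 tilt -1.0
cake pal [-36.4  33. ] [10.9 20.1] 131
```

View pics/t1.png

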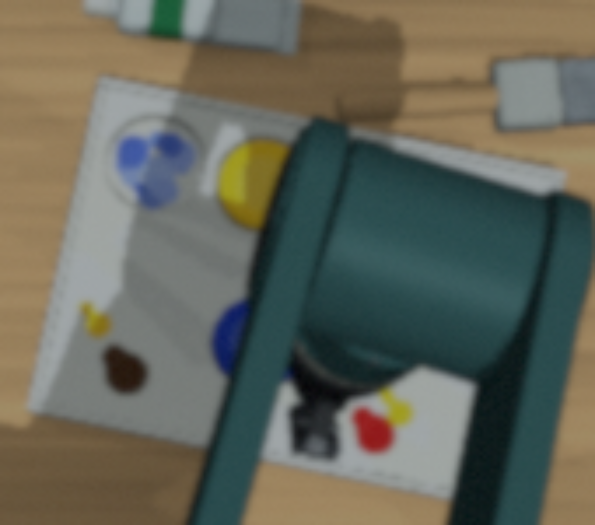

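The cake is ahead of the fingers with its left edge at (212,340); the rest is hidden by the wrist. I'll keep pushing.

Call:
move_arm --pt "0 -4 0 0" --pt "0 -8 0 0" --pt "0 -12 0 0" --pt "0 -16 0 0" --pt "0 -20 0 0" --pt "0 -24 0 0" --pt "0 -28 0 0" --pt "0 -32 0 0"

```text
time: 5.0
ee_pos: [0.5124, -0.0619, 0.0278]
tool_rot: [0.0, 0.996, -0.094, -0.0]
force: [0.7, 0.1, -0.6]
grip_width: 0.0297
```

Call:
move_arm --pt "0 -4 0 0" --pt "0 -8 0 0" --pt "0 -12 0 0" --pt "0 -16 0 0" --pt "0 -20 0 0" --pt "0 -24 0 0" --pt "0 -28 0 0" --pt "0 -32 0 0"

```text
time: 5.67
ee_pos: [0.5184, -0.0305, 0.0278]
tool_rot: [0.0, 0.996, -0.094, 0.0]
force: [0.3, -0.5, -0.7]
grip_width: 0.0299
```

```bash
cat >> h.py <<'E'
def circ(z=.030,box=(225,140,345,240)):
    "known-radius circle fit to the free arc of the blue blob's outline (arm may hide part)"
    c=manip.read_camera("top"); h=cv2.cvtColor(c["frame"],cv2.COLOR_RGB2HSV); m=cv2.inRange(h,np.array((105,130,40)),np.array((130,255,255)))
    k=np.zeros_like(m);x0,y0,x1,y1=box;k[y0:y1,x0:x1]=m[y0:y1,x0:x1]
    n,l,s,_=cv2.connectedComponentsWithStats(k);i=1+np.argmax(s[1:,4]);cn=cv2.findContours((l==i).astype('uint8'),0,1)[0][0][:,0]
    P=np.array([Rm.T@(p2w(c,u,v,z)[:2]-PC)*1e3 for u,v in cn.astype(float)])
    r=least_squares(lambda q:np.hypot(*(P-q).T)-26.5,P.mean(0),loss='soft_l1',f_scale=1)
    print("cake pal",r.x.round(1),"n",len(P),"res",np.abs(r.fun).mean().round(2),"ext",P.min(0).round(1),P.max(0).round(1)); return c
E
python3 -c "
from h import *
rel((-37,65),27,PA); circ()"
```

```text
t 5.67 pal [-36.6  48.8] z 27.8 psi-PA -0.006 F [ 0.3 -0.5 -0.7] w 29.9 move [ -0.5 -16.2   0.8] turn -0.006 tilt -1.0
cake pal [-32.8  68.3] n 61 res 5.38 ext [-64.5  64.6] [-12.4  94.1]
```

```bash
python3 -c "
from h import *
c=shot('top','t2',(215,110,385,260),3.5)
print([np.array(w2p(c,[*(Rm@np.array(p)/1e3+PC),.03])) for p in [(-37,83),(-37,110),(-37,94)]])"
```

```text
[array([257.66357103, 201.47223214]), array([244.68293351, 198.87137151]), array([252.37302197, 200.41219324])]
```

View pics/t2.png

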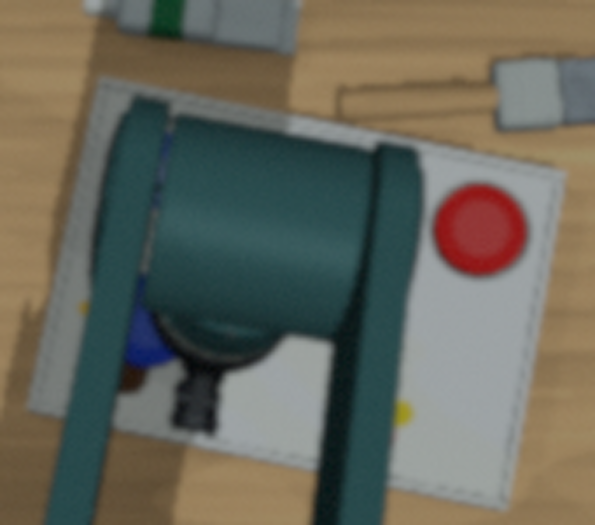

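The wrist hides most of the cake; the visible sliver at (150,335) is where I expect it. I'll finish this push, then back off and up.

Call:
move_arm --pt "-0.5 -4 0 0" --pt "-0.5 -8 0 0" --pt "-0.5 -12 0 0" --pt "-0.5 -16 0 0" --pt "-0.5 -16 0 0" --pt "-0.5 -6 0 0" --pt "-0.5 4 0 0" --pt "-0.5 14 0 0"

```text
time: 6.43
ee_pos: [0.5149, -0.0457, 0.0278]
tool_rot: [0.0, 0.996, -0.094, -0.0]
force: [0.3, 0.5, -1.0]
grip_width: 0.03
```

Call:
move_arm --pt "0 10 -10 0" --pt "0 20 -50 0" --pt "0 40 -90 0" --pt "0 80 -110 0" --pt "0 120 -110 0" --pt "0 160 -110 0" --pt "0 190 -110 0" --pt "0 190 -110 0"

```text
time: 7.1
ee_pos: [0.4779, -0.238, 0.1392]
tool_rot: [0.002, 0.995, -0.098, 0.001]
force: [0.6, -0.3, 0.5]
grip_width: 0.0297
```

```bash
python3 -c "
from h import *
rel((-81,99),90,PA+np.pi/2); circ()
c=shot('top','t3',(215,110,385,260),3.5)"
```

```text
t 7.1 pal [ -38.8 -162.6] z 139.2 psi-PA -0.014 F [ 0.6 -0.3  0.5] w 29.7 move [ -45.8 -261.2   48. ] turn -1.584 tilt -1.0
cake pal [-37.4  99.7] n 69 res 1.35 ext [-64.5  74.9] [-10.4 125. ]
```

View pics/t3.png

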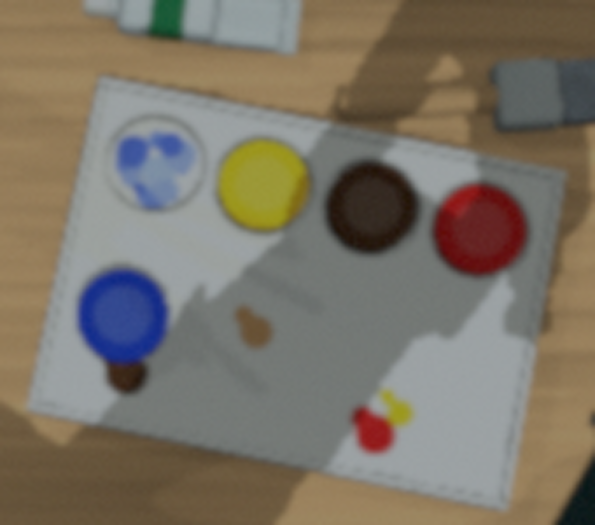

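The cake is at (123,315) in the crop, palette (-37,100), clear of the rim and level with the empty well at (155,164). The other cakes are in place. I'll swing round behind it for the +x push.

Call:
move_arm --pt "-46 -40 0 -1.584" --pt "-46 -80 0 -1.584" --pt "-46 -120 0 -1.584" --pt "-46 -160 0 -1.584" --pt "-46 -200 0 -1.584" --pt "-46 -240 0 -1.584" --pt "-46 -261 0 -1.584" --pt "-46 -261 0 -1.584"

```text
time: 7.87
ee_pos: [0.483, 0.0399, 0.1382]
tool_rot: [-0.001, 0.916, 0.401, 0.001]
force: [0.7, -0.3, -0.5]
grip_width: 0.0298
```

```bash
python3 -c "
from h import *
rel((-82,99),90,PA+np.pi/2)
c=dict(np.load('pics/t3.npz'));print(w2p(c,[*(Rm@[.058,.099]+PC),.016]),w2p(c,[*(Rm@[.058,.033]+PC),.019]))
g=cv2.cvtColor(c['frame'],cv2.COLOR_RGB2GRAY); print('well px by eye',259.3,156.9, Rm.T@(p2w(c,259.3,156.9,.016)[:2]-PC))
print(blob(c['frame'],(20,120,60),(35,255,255),(270,140,310,180))[0])"
```

```text
t 7.87 pal [-84.1 111.6] z 138.2 psi-PA 1.008 F [ 0.7 -0.3 -0.5] w 29.8 move [-9.7  8.5 48.2] turn -0.562 tilt -1.0
(np.float64(258.8555143595311), np.float64(156.91225405871506)) (np.float64(289.87695399995204), np.float64(162.71763876831974))
well px by eye 259.3 156.9 [0.05821134 0.09809068]
(289.85626220703125, 162.38778686523438)
```

Call:
move_arm --pt "-10 8 0 -0.562" --pt "-10 8 0 -0.562" --pt "-10 8 0 -0.562" --pt "-10 8 0 -0.562" --pt "-10 8 0 -0.562" --pt "-10 8 0 -0.562" --pt "-10 8 0 -0.562"

```text
time: 8.45
ee_pos: [0.4818, 0.0219, 0.138]
tool_rot: [-0.0, 0.773, 0.634, 0.0]
force: [-0.5, -0.4, 0.3]
grip_width: 0.0301
```

```bash
python3 -c "
from h import *
rel((-82,99),50,PA+np.pi/2)"
```

```text
t 8.45 pal [-82.   93.7] z 138.0 psi-PA 1.556 F [-0.5 -0.4  0.3] w 30.1 move [ 5.3 -0.1 88. ] turn -0.015 tilt -1.0
```

Call:
move_arm --pt "6 0 40 -0.015" --pt "6 0 75 -0.015" --pt "6 0 98 -0.015" --pt "6 0 106 -0.015" --pt "6 0 109 -0.015" --pt "6 0 110 -0.015" --pt "6 0 110 -0.015"

```text
time: 9.03
ee_pos: [0.4847, 0.0269, 0.0295]
tool_rot: [0.001, 0.768, 0.64, 0.001]
force: [0.2, 0.1, -0.1]
grip_width: 0.0297
```

```bash
python3 -c "
from h import *
rel((-82,99.5),27.8,PA+np.pi/2)"
```

```text
t 9.03 pal [-80.1  99.2] z 29.5 psi-PA 1.571 F [ 0.2  0.1 -0.1] w 29.7 move [ 0.3 -1.9  1.7] turn 0.0 tilt -1.0
```

Call:
move_arm --pt "0 4 0.5 0" --pt "0 8 0.5 0" --pt "0 12 0.5 0" --pt "0 16 0.5 0" --pt "0 20 0.5 0" --pt "0 24 0.5 0" --pt "0 28 0.5 0" --pt "0 32 0.5 0"

```text
time: 9.7
ee_pos: [0.5152, 0.021, 0.0272]
tool_rot: [-0.0, 0.768, 0.64, -0.0]
force: [-0.7, 0.7, 0.7]
grip_width: 0.0302
```

Call:
move_arm --pt "0 4 0 0" --pt "0 8 0 0" --pt "0 12 0 0" --pt "0 16 0 0" --pt "0 20 0 0" --pt "0 24 0 0" --pt "0 28 0 0" --pt "0 32 0 0"

```text
time: 10.37
ee_pos: [0.5467, 0.0153, 0.0273]
tool_rot: [0.0, 0.768, 0.64, -0.0]
force: [0.1, -0.2, -0.6]
grip_width: 0.0298
```

```bash
python3 -c "
from h import *
rel((24,99),27.8,PA+np.pi/2)
c=shot('top','t4',(215,110,385,260),3.5)"
```

```text
t 10.37 pal [-17.   98.9] z 27.3 psi-PA 1.571 F [ 0.1 -0.2 -0.6] w 29.8 move [ 0.1 41.  -0.5] turn 0.0 tilt -1.0
```

View pics/t4.png

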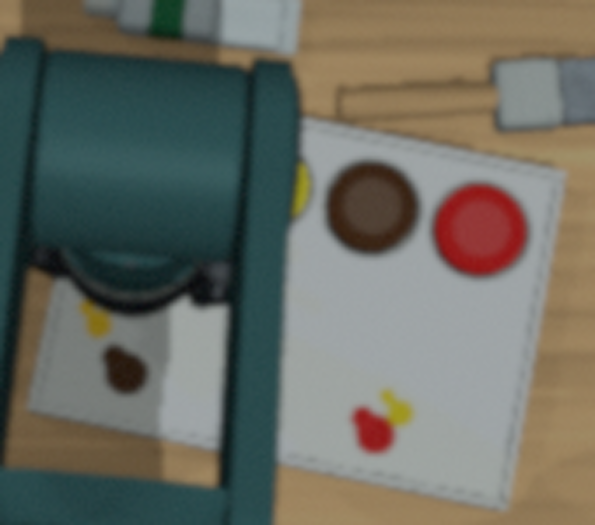

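From above the wrist hides the cake, which should be at the well's brink. I'll go on more slowly and then check with the scene camera.

Call:
move_arm --pt "0 3 -0.7 0" --pt "0 6 -0.7 0" --pt "0 9 -0.7 0" --pt "0 12 -0.7 0" --pt "0 15 -0.7 0" --pt "0 18 -0.7 0" --pt "0 21 -0.7 0" --pt "0 24 -0.7 0"

```text
time: 11.08
ee_pos: [0.5702, 0.011, 0.028]
tool_rot: [0.0, 0.768, 0.64, -0.0]
force: [-1.1, 0.3, -0.5]
grip_width: 0.03
```

```bash
python3 -c "
from h import *
rel((24,99),27.8,PA+np.pi/2)
c=shot('scene','s3',(150,150,300,260),5)"
```

```text
t 11.08 pal [ 6.9 99. ] z 28.0 psi-PA 1.571 F [-1.1  0.3 -0.5] w 30.0 move [ 0.  17.1  0.2] turn 0.0 tilt -1.0
```

View pics/s3.png

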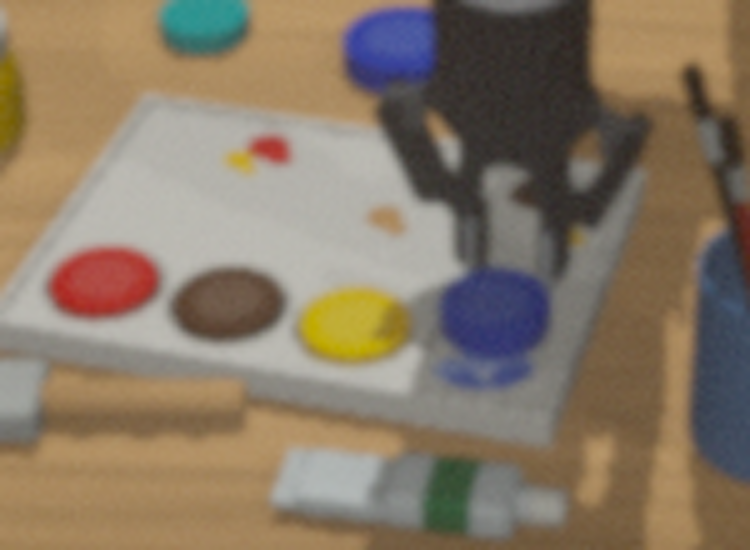

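The scene view shows the cake in the cradle at (495,312), tipping slightly forward over the well with the blue stain still visible in front. I'll continue in 2 mm rows.

Call:
move_arm --pt "0 2 0 0" --pt "0 4 0 0" --pt "0 6 0 0" --pt "0 8 0 0" --pt "0 10 0 0" --pt "0 12 0 0" --pt "0 13 0 0" --pt "0 14 0 0"

```text
time: 11.8
ee_pos: [0.5839, 0.0084, 0.028]
tool_rot: [0.0, 0.768, 0.64, 0.0]
force: [-0.1, 0.3, -0.1]
grip_width: 0.03
```

```bash
python3 -c "
from h import *
rel((24,99),27.8,PA+np.pi/2)
c=shot('scene','s4',(150,150,300,260),5)"
```

```text
t 11.8 pal [20.8 98.9] z 28.0 psi-PA 1.571 F [-0.1  0.3 -0.1] w 30.0 move [0.1 3.2 0.2] turn 0.0 tilt -1.0
```

View pics/s4.png

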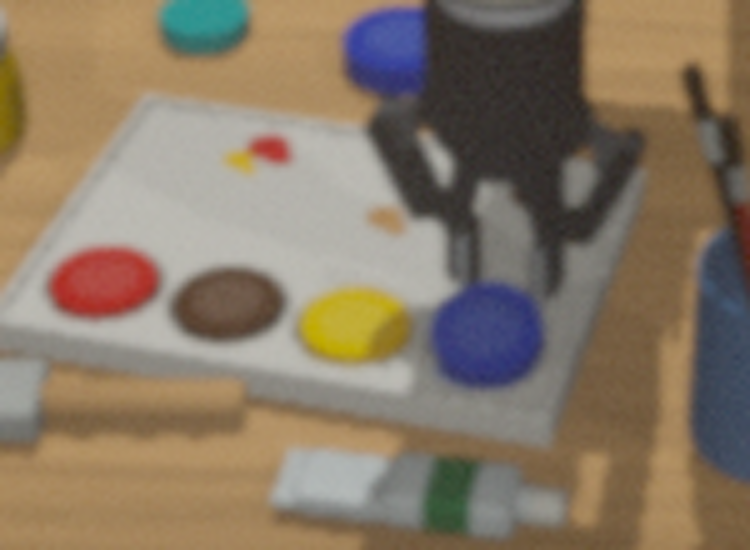

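The cake is in the well at (488,335), front edge down and rear edge still on the rim; the other cakes haven't moved. I'll push the last few millimetres and check numerically against the yellow cake's outline.

Call:
move_arm --pt "0 1 0 0" --pt "0 2 0 0" --pt "0 3 0 0" --pt "0 4 0 0" --pt "0 4 0 0"

```text
time: 12.27
ee_pos: [0.5878, 0.0077, 0.028]
tool_rot: [0.0, 0.768, 0.64, 0.0]
force: [-1.0, 0.1, -0.3]
grip_width: 0.0298
```

```bash
cat >> h.py <<'E'
def sc():
    c=manip.read_camera("scene"); im=c["frame"]
    for n,lo,hi,box in (("B",(105,110,30),(135,255,255),(232,203,262,232)),("Y",(20,110,60),(35,255,255),(205,200,236,226))):
        b=blob(im,lo,hi,box); print(n,np.round(b[0],1),np.round(b[1],1),b[2],"pal@19",(Rm.T@(p2w(c,*b[0],.019)[:2]-PC)*1e3).round(1))
E
python3 -c "
from h import *
rel((24,99),27.8,PA+np.pi/2); sc()"
```

```text
t 12.27 pal [24.8 99. ] z 28.0 psi-PA 1.571 F [-1.   0.1 -0.3] w 29.8 move [ 0.  -0.8  0.2] turn 0.0 tilt -1.0
B [246.8 219.3] [14.2 20. ] 224 pal@19 [61.2 99.6]
Y [220.5 214.8] [14.7 22. ] 260 pal@19 [60.8 33. ]
```

The blue outline now matches yellow's in shape, and its x is within 0.4 mm of yellow's, so it's seated. I'll retreat.

Call:
move_arm --pt "0 -5 -1 0" --pt "0 -15 -2 0" --pt "0 -30 -20 0" --pt "0 -60 -50 0" --pt "0 -95 -70 0" --pt "0 -135 -90 0" --pt "0 -170 -110 0" --pt "0 -170 -110 0"

```text
time: 12.98
ee_pos: [0.4168, 0.0397, 0.1422]
tool_rot: [0.002, 0.768, 0.641, 0.002]
force: [0.7, 0.4, -0.3]
grip_width: 0.03
```

```bash
cat > chk.py <<'E'
from h import *
rel(); sc(); c=manip.read_camera("top"); im=c["frame"]
for n,lo,hi,box in (("B",(105,130,40),(130,255,255),(240,135,276,180)),("Y",(20,120,60),(35,255,255),(270,140,310,180)),("U",(0,60,0),(20,255,110),(300,150,342,188)),("R",(0,120,60),(8,255,255),(330,155,375,195))):
    b=blob(im,lo,hi,box); print(n,np.round(b[0],1),np.round(b[1],1),b[2],(Rm.T@(p2w(c,*b[0],.019)[:2]-PC)*1e3).round(1))
E
python3 chk.py; python3 -c "
from h import *
shot('top','t5',(130,50,470,280),2.3)"
```

```text
t 12.98 pal [-149.2   99.4] z 142.2 psi-PA 1.573 F [ 0.7  0.4 -0.3] w 30.0 move [0. 0. 0.] turn 0 tilt -1.0
B [246.3 219.1] [13.7 19.8] 123 pal@19 [60.9 98.3]
Y [220.5 214.7] [14.6 22.1] 260 pal@19 [60.5 32.9]
B [258.7 156.8] [24.4 24.8] 485 [57.5 99.2]
Y [289.9 162.4] [25.2 25.4] 515 [58.6 33.1]
U [320.6 168.8] [24.3 24.7] 482 [ 58.  -32.3]
R [351.7 175.3] [25.1 25.7] 491 [ 57.3 -98.1]
```

View pics/t5.png

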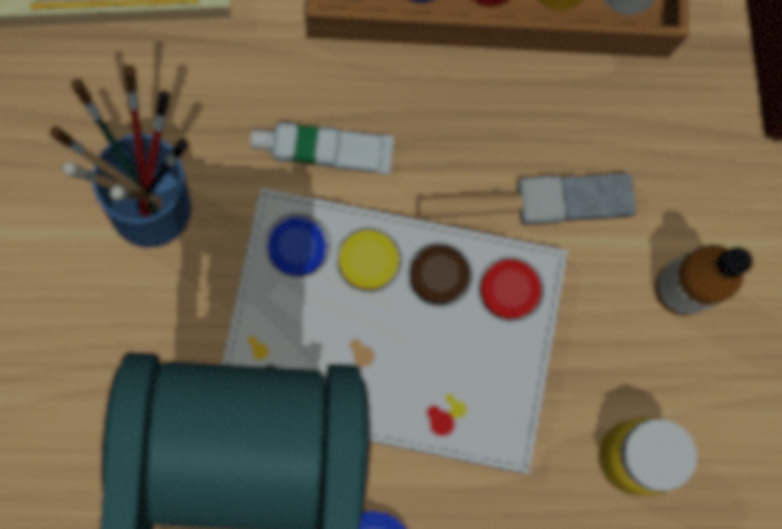

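The blue cake lies in its well at (297,246), round and in line with its neighbours, and nothing around the palette has moved. The arm is clear, so I'm handing in.

```bash
python3 -c "
from rig import manip
print(manip.hand_in())"
```

```text
the job is handed in; nothing more can be done
None
```

The blue cake is in the empty well and the job is handed in, about 13 s into the 54 s allowed. No verdict was reported. I used half-open fingertips as a two-point cradle, pushing the cake along the mixing field to level with the well and then over the rim until it dropped in.

- **Position:** the last top view puts the cake at palette (57.5, 99.2) mm, against a well centre of (58, 99) mm. That is within 1 mm of the well centre; the camera calibration is good to about 2 mm.
- **Lying flat:** in the scene camera its outline matched the seated yellow cake's shape. In the last scene reading, after the retreat, the blue mask's area was much smaller (123 px, against 224 before). I put that down to shadow, as the fitted outline and the top view agreed with the earlier reading.
- **Other cakes and surroundings:** the other cakes' image positions moved by 0.1 px or less from the start. The things around the palette looked unmoved by eye; I did not measure them.
- **Forces:** the wrist readings at the end of each move stayed around 1 N, but I had no direct reading of the finger force on the cake.

While pushing, the wrist hid most of the cake from the top camera, so I relied on the cradle geometry and the scene camera for those stretches.

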